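# Close the lid gauge on a jar lid

### The arm

A 6-joint arm with a two-finger parallel gripper is mounted at the origin on the work surface. World frame = base frame: x ahead of the robot, y to its left, z up, the work surface at z = 0. Lengths are in mm, angles in rad, forces in N, time in s.
With the tool pointing down it reaches from about 275 to 1000 mm from the base axis. Payload 8.4 kg.
Tool frame: the origin (TCP) lies at the very end of the fingers, on their centre line; the grasp point (between the pads) lies 19 mm behind it; z points along the fingers, y is the line along which they close (so a half turn about z gives the same grasp; the last joint's range is limited). The gripper opens to 85 mm and grips with 20 to 120 N. Pads are 22 mm wide; open, the fingers measure 114 mm over their backs; the gripper's body (76 mm by 85 mm) begins 54 mm behind the grasp point. The pads swing forward as they close: fully open they stand 13 mm farther back than shut.
Start: joints at [1.152, 0.353, 1.633, -0, 1.155, -0.002], TCP at [253.022, 571.496, 231.281] pointing down, gripper open.
Joint ranges: [-2.63, 2.63], [-0.92, 2.1], [0.06, 2.66], [-1.3, 4.44], [0, 2.69], [-3.02, 3.02]. Speed limits (rad/s): [2.22, 2.22, 2.79, 3.14, 3.14, 3.14].

### API

Orientations are given as [roll, pitch, yaw] about the fixed x, y, z axes, in that order (R = Rz(yaw) Ry(pitch) Rx(roll)).
In Python, from rig import telemetry, imaging, r gives the robot as it stands. The module is installed in compiled form; this text tells all that it offers.
- The arm moves only by the tool step_arm, never from a script. Its argument "moves" is a list of rows, each a list of 3 entries, a list of its own where there are three numbers: the turn, a rotation vector about the tool's x, y, z scaled (see below), then the shift along the tool's x, y, z scaled (see below), then the opening, from -1 (shut) to 1 (fully open). A call has 1 to 8 rows; each row is the pose to reach, as a shift and turn from the pose commanded when the call began, along the tool's axes at that moment; what a row does not reach only later rows make up. The controller multiplies each number of a shift by 200 mm and each number of a turn by 45 degrees. A row lasts 1/10 s, in which the tool goes at most 50 mm and 8.59 degrees, less where a joint would pass 70% of its speed; a pose out of reach is approached as far as the arm can. A call with a number of a shift or a turn outside -1 to 1 is refused whole. A call with a gripper value outside its range is refused whole. The fingers move at their own pace and stop on an object; "squeeze" is the grip in N (left out, the last holds). Time passes only in rows, so rows that repeat a pose let the fingers close. It gives the time, the measured TCP pose, the force, the opening and the grip force at its end, in the units of the state.
- telemetry.sense(): the state, without advancing time (a new reading comes with each control period).
- imaging.grab_frame(name): name is "scene" or "top" or "wrist"; returns the picture (384x512x3 uint8, red, green, blue); there is no depth.
- imaging.calibration(name): a dict with "fx", "fy", "cx", "cy" (pixels), "cam_to_world" (4x4, takes a point from camera to world coordinates). Camera axes: x right, y up, looking along -z (the intrinsics and any distortion apply to the point x, -y, -z); pixel columns grow to the right and rows downward; lengths in mm; the calibration is good to about 2 mm. A picture is of the moment at which its call begins: read the wrist's pose just before it. calibration takes no time and is no camera call; for the wrist camera it gives the pose at the moment of the call.
- r.sign_off(): hands the job in; it is judged then, once.
Trained networks look in the newest picture that a camera, given by its name, has taken for a name from the list of things; names that differ only in an ending like _2 or _b are one class to them, and where a whole thing is asked for, a point or a joint stands for the part that bears it (a point fixed in the world has none). Each returns a list of dicts, best first, with "conf" (0 to 1); they miss things now and then, are a little off and sometimes report something else, mostly with a low value. They report only what shows in the picture. A call takes as long as a camera call. They do not tell look-alikes from the thing itself.
- imaging.recognise(camera, name): "extent" ([left, top, width, height] in pixels, round what is visible of it).
- imaging.mark_of(camera, name): "xy" ([column, row] in pixels: a listed point, or the origin of a listed thing).
The state is a dict: "clock": time; "qpos": joint angles; "qvel": joint speeds; "joint_efforts": joint torques, N m; "eef_pos": TCP position; "tcp_rot": TCP orientation; "contact_force": force on the tool from outside, world axes, zero at the start; "wrist_torque": the same for the moment, N m; "opening": opening from 0.0 (shut) to 1.0 (fully open); "grasp_force": force on a finger pad.
Only numpy, scipy, OpenCV 4.12 (cv2) and the standard library are available. Lean on these libraries where they do the work, as an engineer would, in place of code of your own. Each camera call takes 0.05 s, during which the arm holds its last target. There are 200 camera calls.

### The job

Put the knobbed wooden jar lid flat on the bed of the lid gauge, between its two jaws, and let go of it. Then slide the carriage along until the lid is held snugly between both jaws and the sprung jaw is pressed about half-way in, gently and never hard against its stop, and leave it like that for the size to be read; set the lid down rather than drop it, and leave the other lid and the jars where they are.

Things in the scene. Friction and masses are not known exactly. Their poses are not given: they have to be found in the camera images.
- caliper: Lid gauge, a bench caliper fixed to the counter: wooden bed 110 mm (its x) by 300 mm (its y, from -170 to +130), 12 mm thick, steel scale strip flush along its -x edge. Origin: underside of the bed on the jaws' centre line, z up. The carriage stands at the -y end and closes toward +y; the fixed jaw stands at the +y end
- bed_spot (a point): Point on the bed's top (12 mm above the counter), at caliper x = 0, y = +5 mm, where the lid always fits between the open jaws. Axes as the caliper's. The fixed jaw, a steel block 80 mm (x) by 40 mm (y), top 38 mm above the counter, is clamped by hand: its flat face lies anywhere from 40 to 72 mm to +y of this point, exact place not reported
- carriage (a joint): How far the carriage has slid from its open end toward the fixed jaw, m (0 to 0.13; starts at 0 to 0.035). A steel block 80 mm (x) by 60 mm (y), top 36 mm above the counter, in a stiff slide: about 8 N moves it (a little more when faster), and it stays where it is left, even against the jaw's spring
- post_top (a point): Centre of the top of the black upright post on the carriage, 77 mm above the counter, at caliper x = 0, y = -150 mm + joint carriage. The post is 30 mm (caliper x) by 22 mm (caliper y) and rises 41 mm above the block; push or grasp it to slide the carriage. Axes as the caliper's
- jaw: Sprung jaw: steel plate 70 mm (x) by 8 mm (y), top 35 mm above the counter, before the carriage. Origin: foot of its front face, mid-width, at bed-top level; axes as the caliper's. Spring out, it lies 58 mm to +y of the post's centre. It gives up to 9 mm toward the carriage: from 1.5 N, then 0.6 N per mm (4.2 N half-way, 6.9 N at the stop). The push on the post is then 8 N plus this force
- lid: The lid to be measured: a round wooden disc 60 mm in diameter and 14 mm thick with a knob 23 mm in diameter and 26 mm high on its middle (40 mm high in all), 90 to 180 g. Origin: centre of its underside, z up. Lies flat on the counter at the start
- flat_lid: Bystander: a plain wooden lid without a knob, 72 mm in diameter, 16 mm thick. Origin: centre of its underside
- small_jar: Bystander: a closed clip-top glass jar, 66 mm in diameter, 85 mm high. Origin: centre of its underside
- tall_jar: Bystander: a closed clip-top glass jar, 86 mm in diameter, 150 mm high, beyond the gauge's left end. Origin: centre of its underside
Things that resemble listed ones, but are neither listed nor needed, are in the scene too. There is more than one size of the lid; the job needs the largest.

How it is judged (in metres and radians):
On the way, in this order (a step that is already met when the one before it is completed fails the run):
1. the lid lies flat on the bed between the open jaws, let go (z of lid in the frame of caliper between 0.009 and 0.015 m and x of lid in the frame of caliper between -0.025 and 0.025 m and angle between lid's own z axis and vertical below 0.08 rad and y of lid in the frame of jaw above 0.029 m and y of lid in the frame of caliper below 0.05 m and contact force between lid and the fingers below 0.1 N and contact force between lid and jaw below 1.5 N), for 0.2 s.
2. the jaw presses on the lid with 2.2 to 6.2 N (z of lid in the frame of caliper between 0.009 and 0.015 m and x of lid in the frame of caliper between -0.025 and 0.025 m and angle between lid's own z axis and vertical below 0.08 rad and contact force between lid and jaw between 2.2 and 6.2 N and contact force between lid and the fingers below 0.1 N), for 0.3 s.
At the end, for the whole second after the job is handed in: The lid lies flat on the gauge's bed (within 3 mm and 0.08 rad), its centre within 25 mm of the jaws' centre line, held between both jaws with the sprung jaw pressing on it with 2.2 to 6.2 N (pressed in by about 1.2 to 7.8 of its 9 mm), and lid and carriage are at rest (z of lid in the frame of caliper between 0.009 and 0.015 m and x of lid in the frame of caliper between -0.025 and 0.025 m and angle between lid's own z axis and vertical below 0.08 rad and contact force between lid and jaw between 2.2 and 6.2 N and linear speed of lid below 0.01 m/s and velocity of joint carriage between -0.005 and 0.005 m/s); the robot touches nothing.
It fails at once if the lid is squeezed with more than 12 N (jaw driven hard against its stop) (contact force between lid and jaw above 12 N).
It fails at once if the lid is dropped (moves faster than 0.45 m/s while not held) (linear speed of lid above 0.45 m/s and contact force between lid and the fingers below 0.05 N).
It fails at once if the plain lid is moved by more than 15 mm (distance of flat_lid from where it was at the start of the episode above 0.015 m).
It fails at once if the small jar is moved by more than 15 mm (distance of small_jar from where it was at the start of the episode above 0.015 m).
It fails at once if the tall jar is moved by more than 15 mm (distance of tall_jar from where it was at the start of the episode above 0.015 m).
It also fails if it takes over 64 s, if anything falls off the work surface, if the arm or the gripper's body presses on something with over 40 N, if the wrist force passes 120 N, or if a joint passes its speed limit or range.

## Working session

There is one attempt and no reset: what is moved stays moved. The work goes in short steps, Python scripts to look and compute and a tool call to move; the robot and the scene stay as the last step left them, time stands still between calls to the robot, and variables do not carry over. Pictures are saved under pics/ and viewed, at most 10 in all, crops included, and the job is handed in when it is done.

Besides the shell and the picture viewer there is one more tool, called after "Request:" as name(argument=value, ...) on one line, values as JSON. step_arm: Moves the arm, as the interface text tells. Its arguments: {"type":"object","properties":{"moves":{"type":"array"},"squeeze":{"type":"number"}},"required":["moves"]}

```bash
mkdir -p pics
cat > h.py <<'E'
import numpy as np, cv2
from rig import telemetry, imaging, r
from scipy.spatial.transform import Rotation as R
def ray(name,uv,z):
    c=imaging.calibration(name);T=np.array(c["cam_to_world"])
    d=T[:3,:3]@np.array([(uv[0]-c["cx"])/c["fx"],-(uv[1]-c["cy"])/c["fy"],-1])
    o=T[:3,3];return o+d*(z-o[2])/d[2]
def save(name,fn):
    im=imaging.grab_frame(name);cv2.imwrite("pics/"+fn,im[:,:,::-1]);return im
E
python3 - <<'E'
from h import *
Z=dict(bed_spot=12,post_top=77,jaw=12,lid=0,flat_lid=0,small_jar=0,tall_jar=0,caliper=0)
a=save("scene","s.png");b=save("top","t.png")
cv2.imwrite("pics/a.png",cv2.resize(np.vstack([a,b])[:,:,::-1],(400*1,600)))
for cam in("top","scene"):
  print(cam,{k:np.round(v,3).tolist() if k!="cam_to_world" else np.round(np.array(v)[:3,3]).tolist() for k,v in imaging.calibration(cam).items() if k in("fx","cx","cy","cam_to_world")})
  for n in Z:
    for m in imaging.mark_of(cam,n)[:4]:
      print(n,round(m["conf"],2),np.round(m["xy"],1),np.round(ray(cam,m["xy"],Z[n])))
print(telemetry.sense())
E
```

```text
top {'fx': 463.221, 'cx': 250.666, 'cy': 186.345, 'cam_to_world': [512.0, 57.0, 1224.0]}
bed_spot 0.67 [208.4 204.9] [525. 159.  12.]
post_top 0.86 [249.1 188.8] [567.  54.  77.]
jaw 0.57 [231.5 196.3] [549.  99.  12.]
lid 0.72 [333.6 181.7] [ 596. -169.    0.]
lid 0.63 [352.1 146.3] [ 692. -217.    0.]
lid 0.56 [301.8 179.2] [600. -85.   0.]
flat_lid 0.92 [328.3 238.4] [ 446. -158.    0.]
small_jar 0.74 [377.8 225.2] [ 484. -288.    0.]
tall_jar 0.74 [127.1 185.7] [570. 376.   0.]
tall_jar 0.47 [202.4 206.5] [521. 176.   0.]
caliper 0.56 [205.  205.6] [523. 169.   0.]
scene {'fx': 391.61, 'cx': 254.511, 'cy': 186.29, 'cam_to_world': [994.0, 483.0, 723.0]}
bed_spot 0.93 [296.5 225.1] [517. 163.  12.]
post_top 0.71 [246.4 187.3] [557.  40.  77.]
jaw 0.61 [268.5 216.4] [543. 100.  12.]
lid 0.71 [184.8 175.4] [ 589. -159.    0.]
lid 0.49 [139.8 183.8] [ 690. -216.    0.]
lid 0.48 [202.2 197.9] [608. -65.  -0.]
lid 0.3 [299.3 231.9] [519. 175.   0.]
flat_lid 0.68 [185.1 176. ] [ 590. -156.    0.]
flat_lid 0.57 [223.9 151.5] [ 451. -157.    0.]
small_jar 0.8 [184.7 135.7] [ 484. -290.    0.]
tall_jar 0.65 [362.3 307.1] [575. 384.   0.]
caliper 0.72 [293.4 230.7] [526. 163.   0.]
{'clock': 0.9, 'qpos': array([ 1.15163176e+00,  3.52965390e-01,  1.63339382e+00, -5.91672092e-05,
        1.15519474e+00, -2.35896597e-03]), 'qvel': array([-0.00161027, -0.00023536,  0.00077869,  0.00051663, -0.00198626,
       -0.00089773]), 'joint_efforts': array([-8.91102991e-05, -6.05169582e+01, -3.42439234e+01,  8.33241103e-06,
        1.07081214e-03,  2.02823759e-05]), 'eef_pos': array([253.02354643, 571.50369607, 231.30524668]), 'tcp_rot': array([3.14155408e+00, 5.42225928e-05, 2.72481094e+00]), 'contact_force': array([-0.88608782, -0.97974518,  0.16059278]), 'wrist_torque': array([-0.03399691,  0.05816157, -0.03705422]), 'grasp_force': 0.0, 'opening': 0.9985581766111977}
```

View pics/t.png

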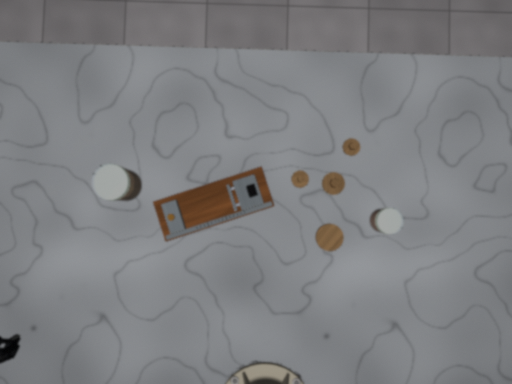

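View pics/s.png

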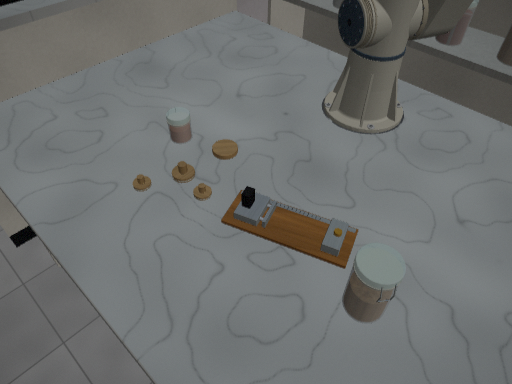

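The top view shows the gauge, with its carriage at the right end near (250,190). There are three knobbed lids, and the largest is at (333,182). The plain lid is at (328,238) and the jars are at (115,182) and (388,220). Next I'll work out a move to a close look above the gauge.

```bash
cat >> h.py <<'E'
def go(p,yaw,p0=None,rpy0=None):
    s=telemetry.sense()
    R0=R.from_euler("xyz",s["tcp_rot"] if rpy0 is None else rpy0); p0=s["eef_pos"] if p0 is None else p0
    t=R0.inv()*R.from_euler("xyz",[np.pi,0,yaw])
    print("turn",np.round(t.as_rotvec(degrees=True)/45,4),"shift",np.round(R0.inv().apply(np.array(p)-p0)/200,4))
E
python3 - <<'E'
from h import *
c=imaging.calibration("wrist");T=np.array(c["cam_to_world"]);s=telemetry.sense()
R0=R.from_euler("xyz",s["tcp_rot"])
print(c["fx"],c["cx"],c["cy"]);print("cam in tool",R0.inv().apply(T[:3,3]-s["eef_pos"]).round(1));print((R0.inv().as_matrix()@T[:3,:3]).round(3))
ts=[]
for n in range(3):pass
for n in ["lid","flat_lid"]:
  for m in imaging.recognise("top",n)[:4]: print(n,np.round(m["extent"]),round(m["conf"],2))
go([535,110,300],1.88)
E
```

```text
342.7713708044813 256.4886904646737 191.37015533530908
cam in tool [  77.4    0.2 -142.1]
[[-0.     0.954  0.3  ]
 [ 1.     0.     0.   ]
 [ 0.     0.3   -0.954]]
lid [323. 173.  21.  24.] 0.85
lid [294. 174.  17.  15.] 0.69
lid [340. 136.  20.  22.] 0.57
flat_lid [316. 227.  28.  23.] 0.73
turn [-0.     -0.      1.0756] shift [-2.2234 -1.5391 -0.3436]
```

Request:
step_arm(moves=[[[0, 0, 1], [-1, -0.7, -0.2], 1], [[0, 0, 1], [-1, -0.7, -0.2], 1], [[0, 0, 1], [-1, -0.7, -0.2], 1], [[0, 0, 1], [-1, -0.7, -0.2], 1], [[0, 0, 1], [-1, -0.7, -0.2], 1], [[0, 0, 1], [-1, -0.7, -0.2], 1]])

```text
clock: 1.6
eef_pos: [381.8, 358.7, 272.6]
tcp_rot: [3.14, 0.001, 1.93]
contact_force: [-0.5, 0.6, -0.8]
opening: 1.0
grasp_force: 0.0
```

```bash
python3 -c "
from h import *
s=telemetry.sense();print(s['eef_pos'],s['tcp_rot'],s['clock'])
go([515,160,270],1.88)"
```

```text
[381.82005462 358.67973423 272.55259841] [3.13965119e+00 9.96227485e-04 1.92995302e+00] 1.6
turn [0.0025 0.0012 0.0636] shift [-1.1641  0.2742  0.0145]
```

Request:
step_arm(moves=[[[0, 0, 0.075], [-1, 0.3, 0], 1], [[0, 0, 0.075], [-1, 0.3, 0], 1], [[0, 0, 0.075], [-1, 0.3, 0], 1], [[0, 0, 0.075], [-1, 0.3, 0], 1], [[0, 0, 0.075], [-1, 0.3, 0], 1], [[0, 0, 0.075], [-1, 0.3, 0], 1], [[0, 0, 0.075], [-1, 0.3, 0], 1]])

```text
clock: 2.3
eef_pos: [506.7, 198.0, 271.2]
tcp_rot: [-3.141, -0.001, 1.88]
contact_force: [-0.0, 0.3, -0.6]
opening: 1.002
grasp_force: 0.0
```

Run:
```python
from h import *
s=telemetry.sense();print(s['eef_pos'],s['tcp_rot'],s['clock'])
im=save("wrist","w1.png")
Z=dict(bed_spot=12,post_top=77,jaw=12,caliper=0)
for n in Z:
    for m in imaging.mark_of("wrist",n)[:2]:
      print(n,round(m["conf"],2),np.round(m["xy"],1),np.round(ray("wrist",m["xy"],Z[n]),1))
```

```text
[506.72734839 198.03886672 271.19637228] [-3.14112540e+00 -5.14478353e-04  1.88006536e+00] 2.3
bed_spot 0.87 [261.1 174.8] [519.8 173.9  12. ]
post_top 0.88 [262.4 299.5] [560.8  50.6  77. ]
jaw 0.65 [261.5 230. ] [543.  105.1  12. ]
caliper 0.92 [260.9 173.1] [520.4 172.9   0. ]
```

View pics/w1.png

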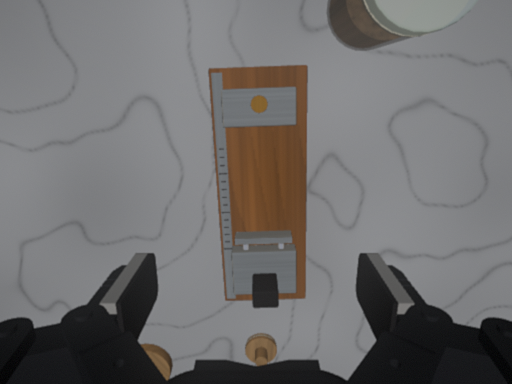

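The wrist view shows the bed with far corners at (209,69) and (307,66) and near corners at (226,300) and (305,298). The fixed jaw's near edge is around row 126 and the sprung jaw's front around row 232. The post is at (264,290).

Run:
```python
from h import *
q=[(209,69),(307,66),(226,300),(305,298)]
W=np.array([ray("wrist",p,12)[:2] for p in q]);print(W.round(1))
L=np.array([(-55,130),(55,130),(-55,-170),(55,-170)])
# rigid fit
a=L-L.mean(0);b=W-W.mean(0);U,S,V=np.linalg.svd(a.T@b);Rm=(U@V).T
c=np.arctan2(Rm[1,0],Rm[0,0]);t=W.mean(0)-Rm@L.mean(0)
print("yaw",c,"org",t,"res",(W-(L@Rm.T+t)).round(1).tolist())
loc=lambda uv,z:((ray("wrist",uv,z)[:2]-t)@Rm).round(1)
print("fixed jaw top near edge",loc((223,126),38),loc((297,125),38),"far",loc((222,89),38))
print("jaw front top",loc((235,233),35),loc((294,232),35),"post net",loc((262.4,299.5),77),"jaw net",loc((261.5,230),12),"spot",loc((261,174.8),12))
print("post far edge top",loc((253,275),77),loc((277,274),77),"near",loc((253,307),77),loc((278,306),77))
np.savez("cal.npz",R=Rm,t=t,c=c)
go([596+20,-169-40,270],1.88)
```

```text
[[428.  270.8]
 [529.9 306.9]
 [529.3  -8.3]
 [630.7  27.6]]
yaw 0.3463618127071729 org [522.66261004 168.04870489] res [[1.2, -0.8], [-0.4, -2.1], [0.6, 2.2], [-1.4, 0.8]]
fixed jaw top near edge [-40.1  69.1] [40.  67.3] far [-38.7 107.5]
jaw front top [-34.2 -58.9] [ 36.8 -60.1] post net [  -3.9 -123.7] jaw net [ -2.2 -66.2] spot [-0.5  6.3]
post far edge top [-13.4 -91.6] [ 13.4 -91.3] near [ -15.  -133.4] [  13.8 -133. ]
turn [ 0.     -0.0002  0.0028] shift [-2.1076 -0.104   0.0065]
```

```bash
python3 -c "
from h import *
go([590,-140,220],1.917)"
```

```text
turn [ 0.     -0.0002 -0.0443] shift [-1.7394 -0.122   0.2565]
```

Request:
step_arm(moves=[[[0, 0, -0.047], [-1, -0.06, 0], 1], [[0, 0, -0.047], [-1, -0.06, 0], 1], [[0, 0, -0.047], [-1, -0.06, 0], 1], [[0, 0, -0.047], [-1, -0.06, 0], 1]])

```text
clock: 2.95
eef_pos: [556.9, 2.9, 271.5]
tcp_rot: [3.141, 0.0, 1.919]
contact_force: [1.2, 0.8, 0.4]
opening: 1.003
grasp_force: 0.0
```

Request:
step_arm(moves=[[[0, 0, 0], [-0.74, -0.095, 0.25], 0.3], [[0, 0, 0], [-0.74, -0.095, 0.25], 0.3], [[0, 0, 0], [-0.74, -0.095, 0.25], 0.3], [[0, 0, 0], [-0.74, -0.095, 0.25], 0.3], [[0, 0, 0], [-0.74, -0.095, 0.25], 0.3], [[0, 0, 0], [-0.74, -0.095, 0.25], 0.3]])

```text
clock: 3.55
eef_pos: [589.1, -140.7, 221.5]
tcp_rot: [3.141, -0.0, 1.918]
contact_force: [0.4, 0.0, 0.5]
opening: 0.653
grasp_force: 0.0
```

Run:
```python
from h import *
s=telemetry.sense();print(s['eef_pos'],s['tcp_rot'],s['clock'],s['opening'])
im=save("wrist","w2.png")
for m in imaging.mark_of("wrist","lid")[:4]:
      print(round(m["conf"],2),np.round(m["xy"],1),np.round(ray("wrist",m["xy"],0),1))
for m in imaging.recognise("wrist","lid")[:4]: print(np.round(m["extent"]),round(m["conf"],2))
```

```text
[ 589.09810271 -140.74343719  221.52693859] [ 3.14141747e+00 -4.53564192e-04  1.91784187e+00] 3.55 0.6525478130430755
0.84 [287.5 107.6] [600.9 -78.9   0. ]
0.8 [250.2 177.6] [ 589.9 -162.6    0. ]
0.66 [316.4 241.4] [ 688.4 -208.9    0. ]
[267.  83.  43.  46.] 0.87
[226. 151.  55.  58.] 0.71
[296. 226.  42.  42.] 0.55
```

View pics/w2.png

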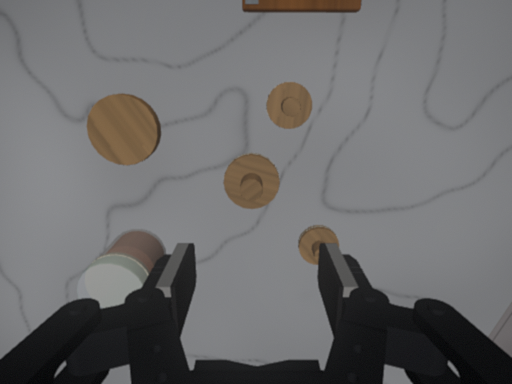

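The wrist view shows the largest lid with its disc centred at (252,181), about 56 px wide, and its knob near (251,184). The smaller lids are at (289,105) and (318,245).

Run:
```python
from h import *
im=cv2.imread("pics/w2.png")
h=cv2.cvtColor(im,cv2.COLOR_BGR2HSV);m=cv2.inRange(h,(5,70,40),(25,255,255))
n,l,st,ce=cv2.connectedComponentsWithStats(m)
for i in range(1,n):
  if st[i,4]>600:
    u=st[i,:2]+(st[i,2:4]-1)/2; w=ray("wrist",u,9)
    e=[ray("wrist",(st[i,0]-.5,u[1]),14),ray("wrist",(st[i,0]+st[i,2]-.5,u[1]),14)]
    print(st[i],u,w.round(1),"dia",np.linalg.norm(e[1]-e[0]).round(1))
w=ray("wrist",(252,181),9)
go([*w[:2],60],1.917)
```

```text
[ 243    0  118   12 1310] [301.5   5.5] [578.4  11.6   9. ] dia 108.0
[ 267   82   45   46 1626] [289.  104.5] [600.3 -75.4   9. ] dia 44.6
[  87   94   73   71 4050] [123. 129.] [ 449.1 -156.3    9. ] dia 73.8
[ 224  154   55   55 2344] [251. 181.] [ 591.3 -163.7    9. ] dia 58.3
[299 227  40  37 847] [318.5 245. ] [ 689.4 -208.9    9. ] dia 45.1
turn [0.0011 0.0004 0.0028] shift [-0.1128 -0.0257  0.8101]
```

Request:
step_arm(moves=[[[0, 0, 0], [-0.115, -0.025, 0.6], 0.3], [[0, 0, 0], [-0.115, -0.025, 0.6], 0.3], [[0, 0, 0], [-0.115, -0.025, 0.6], 0.3], [[0, 0, 0], [-0.115, -0.025, 0.6], 0.3], [[0, 0, 0], [-0.115, -0.025, 0.6], 0.3]])

```text
clock: 4.2
eef_pos: [592.8, -164.5, 102.2]
tcp_rot: [3.141, 0.0, 1.918]
contact_force: [0.4, -0.2, 1.4]
opening: 0.652
grasp_force: 0.0
```

Run:
```python
from h import *
s=telemetry.sense();print(s['eef_pos'],s['tcp_rot'],s['clock'],s['opening'])
im=save("wrist","w3.png")[:,:,::-1]
for m in imaging.mark_of("wrist","lid")[:2]:
      print(round(m["conf"],2),np.round(m["xy"],1),np.round(ray("wrist",m["xy"],0),1))
h=cv2.cvtColor(np.ascontiguousarray(im),cv2.COLOR_BGR2HSV);m=cv2.inRange(h,(5,70,40),(25,255,255))
n,l,st,ce=cv2.connectedComponentsWithStats(m)
for i in range(1,n):
  if st[i,4]>600:
    u=st[i,:2]+(st[i,2:4]-1)/2; w=ray("wrist",u,9);print(st[i],u,w.round(1))
```

```text
[ 592.76206411 -164.47540772  102.18486414] [3.14111034e+00 2.27148053e-04 1.91827305e+00] 4.2 0.6518276613369218
0.86 [255.8 187.3] [ 592.  -162.1    0. ]
0.64 [312.8  79. ] [602.3 -76.5  -0. ]
[ 279   41   70   74 4023] [313.5  77.5] [601.  -76.1   9. ]
[   2   60  117  110 9999] [ 60.  114.5] [ 449.4 -156.2    9. ]
[ 214  153   83   82 5241] [255.  193.5] [ 592.1 -164.2    9. ]
```

View pics/w3.png

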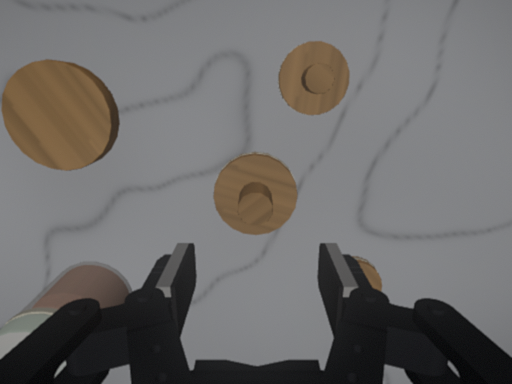

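The lid is centred between the fingers, with its disc at (255,193), so I'll descend and grip.

Request:
step_arm(moves=[[[0, 0, 0], [0, 0, 0.2], 0.3], [[0, 0, 0], [0, 0, 0.35], 0.3], [[0, 0, 0], [0, 0, 0.41], 0.3], [[0, 0, 0], [0, 0, 0.425], 0.3], [[0, 0, 0], [0, 0, 0.425], 0.3], [[0, 0, 0], [0, 0, 0.425], 0.3]])

```text
clock: 4.9
eef_pos: [593.5, -165.5, 18.0]
tcp_rot: [3.139, 0.002, 1.917]
contact_force: [-0.1, 0.4, 0.5]
opening: 0.653
grasp_force: 0.0
```

Request:
step_arm(moves=[[[0, 0, 0], [0, 0, 0], -1], [[0, 0, 0], [0, 0, 0], -1], [[0, 0, 0], [0, 0, 0], -1], [[0, 0, 0], [0, 0, 0], -1], [[0, 0, 0], [0, 0, 0], -1], [[0, 0, 0], [0, 0, 0], -1]], squeeze=25)

```text
clock: 5.5
eef_pos: [592.7, -165.4, 17.2]
tcp_rot: [3.141, 0.001, 1.917]
contact_force: [-1.5, 0.5, 7.0]
opening: 0.259
grasp_force: 24.2
```

Request:
step_arm(moves=[[[0, 0, 0], [0, 0, -0.1], -1], [[0, 0, 0], [0, 0, -0.3], -1], [[0, 0, 0], [0, 0, -0.55], -1], [[0, 0, 0], [0, 0, -0.55], -1], [[0, 0, 0], [0, 0, -0.55], -1], [[0, 0, 0], [0, 0, -0.55], -1]])

```text
clock: 6.1
eef_pos: [591.2, -164.9, 125.2]
tcp_rot: [-3.14, -0.001, 1.917]
contact_force: [1.0, 0.8, -1.5]
opening: 0.258
grasp_force: 25.0
```

Run:
```python
from h import *
d=np.load("cal.npz");p=d["t"]+d["R"]@[0,5]
s=telemetry.sense();print(s['eef_pos'],s['tcp_rot'],s['grasp_force'],s['opening'],s['contact_force'],p)
go([*p,127],1.917)
```

```text
[ 591.21407923 -164.9332493   125.16806174] [-3.14002246e+00 -1.13692131e-03  1.91737152e+00] 24.989755153656006 0.2579682068213938 [ 1.01554069  0.84903332 -1.4934136 ] [520.96522038 172.75177499]
turn [-0.002  -0.0014  0.0005] shift [ 1.7074  0.2432 -0.0076]
```

Request:
step_arm(moves=[[[0, 0, 0], [0.15, 0.02, 0], -1], [[0, 0, 0], [0.35, 0.05, 0], -1], [[0, 0, 0], [0.55, 0.08, 0], -1], [[0, 0, 0], [0.75, 0.11, 0], -1], [[0, 0, 0], [0.95, 0.135, 0], -1], [[0, 0, 0], [1, 0.142, 0], -1]])

```text
clock: 6.7
eef_pos: [548.5, 35.5, 124.4]
tcp_rot: [-3.138, -0.002, 1.92]
contact_force: [-1.2, -0.4, -1.3]
opening: 0.26
grasp_force: 25.0
```

Request:
step_arm(moves=[[[0, 0, 0], [0.2, 0.03, 0], -1], [[0, 0, 0], [0.4, 0.055, 0], -1], [[0, 0, 0], [0.6, 0.09, 0], -1], [[0, 0, 0], [0.707, 0.101, 0], -1], [[0, 0, 0], [0.707, 0.101, 0], -1], [[0, 0, 0], [0.707, 0.101, 0], -1]])

```text
clock: 7.3
eef_pos: [521.3, 172.0, 125.1]
tcp_rot: [-3.139, 0.0, 1.919]
contact_force: [0.1, -1.0, -0.9]
opening: 0.255
grasp_force: 25.0
```

Run:
```python
from h import *
d=np.load("cal.npz");p=d["t"]+d["R"]@[0,5]
s=telemetry.sense();print(s['eef_pos'],s['tcp_rot'],s['grasp_force'],s['clock'])
save("wrist","w4.png")
for n,z in(("lid",125.2-17.2),("post_top",77),("jaw",12)):
  for m in imaging.mark_of("wrist",n)[:1]:
    w=ray("wrist",m["xy"],z);print(n,m["conf"],m["xy"],w.round(1),"cal",((w[:2]-d["t"])@d["R"]).round(1))
go([*p,127],1.917)
```

```text
[521.31030882 172.01986098 125.13859511] [-3.13943481e+00  3.13064661e-04  1.91862645e+00] 24.957090318202972 7.3
lid 0.81 [257.7, 238.5] [521.2 173.1 108. ] cal [0.3 5.2]
turn [-0.0008  0.0002 -0.0011] shift [ 0.0089 -0.0027 -0.0053]
```

View pics/w4.png

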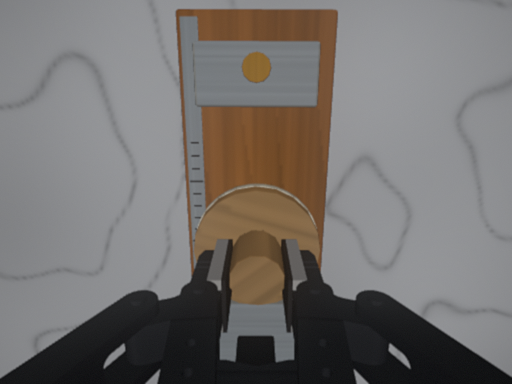

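The lid hangs centred over the bed, clear of the fixed jaw (edge at row 106) and the sprung jaw, so I'll lower it slowly.

Request:
step_arm(moves=[[[0, 0, 0], [0, 0, 0.15], -1], [[0, 0, 0], [0, 0, 0.3], -1], [[0, 0, 0], [0, 0, 0.4], -1], [[0, 0, 0], [0, 0, 0.45], -1], [[0, 0, 0], [0, 0, 0.465], -1], [[0, 0, 0], [0, 0, 0.465], -1], [[0, 0, 0], [0, 0, 0.465], -1]])

```text
clock: 8.2
eef_pos: [522.8, 172.5, 34.2]
tcp_rot: [3.14, 0.0, 1.917]
contact_force: [0.3, -0.1, -1.0]
opening: 0.259
grasp_force: 24.9
```

Request:
step_arm(moves=[[[0, 0, 0], [0, 0, 0.004], -1], [[0, 0, 0], [0, 0, 0.008], -1], [[0, 0, 0], [0, 0, 0.01], -1], [[0, 0, 0], [0, 0, 0.01], -1]])

```text
clock: 8.6
eef_pos: [522.0, 172.4, 31.4]
tcp_rot: [3.141, 0.0, 1.918]
contact_force: [-1.4, -0.6, -0.4]
opening: 0.255
grasp_force: 24.9
```

Request:
step_arm(moves=[[[0, 0, 0], [0, 0, 0.004], -1], [[0, 0, 0], [0, 0, 0.007], -1], [[0, 0, 0], [0, 0, 0.007], -1], [[0, 0, 0], [0, 0, 0.007], -1]])

```text
clock: 9.0
eef_pos: [521.9, 172.4, 29.8]
tcp_rot: [-3.141, 0.0, 1.917]
contact_force: [-0.0, 0.2, -0.8]
opening: 0.258
grasp_force: 24.9
```

Request:
step_arm(moves=[[[0, 0, 0], [0, 0, 0.003], -1], [[0, 0, 0], [0, 0, 0.004], -1], [[0, 0, 0], [0, 0, 0.004], -1]])

```text
clock: 9.3
eef_pos: [522.0, 172.4, 29.2]
tcp_rot: [3.142, 0.0, 1.917]
contact_force: [-0.8, 0.2, 1.8]
opening: 0.254
grasp_force: 25.2
```

Request:
step_arm(moves=[[[0, 0, 0], [0, 0, 0.002], -0.45], [[0, 0, 0], [0, 0, 0.002], -0.3], [[0, 0, 0], [0, 0, 0.002], -0.1], [[0, 0, 0], [0, 0, 0.002], 0.1], [[0, 0, 0], [0, 0, 0.002], 0.1], [[0, 0, 0], [0, 0, 0.002], 0.1]])

```text
clock: 9.9
eef_pos: [522.0, 172.4, 28.7]
tcp_rot: [-3.142, 0.0, 1.917]
contact_force: [-0.5, -0.2, -0.3]
opening: 0.551
grasp_force: 0.0
```

Request:
step_arm(moves=[[[0, 0, 0], [0, 0, -0.1], 0.1], [[0, 0, 0], [0, 0, -0.3], 0.1], [[0, 0, 0], [0, 0, -0.5], 0.1], [[0, 0, 0], [-0.2, 0, -0.6], 0.1], [[0, 0, 0], [-0.3, 0, -0.6], 0.1], [[0, 0, 0], [-0.3, 0, -0.6], 0.1], [[0, 0, 0], [-0.3, 0, -0.6], 0.1]])

```text
clock: 10.6
eef_pos: [542.0, 115.8, 148.5]
tcp_rot: [-3.141, -0.0, 1.916]
contact_force: [-0.5, -0.9, -0.1]
opening: 0.552
grasp_force: 0.0
```

Run:
```python
from h import *
d=np.load("cal.npz")
s=telemetry.sense();print(s['eef_pos'],s['tcp_rot'],s['clock'],s['opening'])
save("wrist","w5.png")
for n,z in(("lid",12),("post_top",77),("jaw",12),("bed_spot",12)):
  for m in imaging.mark_of("wrist",n)[:1]:
    w=ray("wrist",m["xy"],z);print(n,m["conf"],m["xy"],w.round(1),"cal",((w[:2]-d["t"])@d["R"]).round(1))
for y in (-120,):
  p=d["t"]+d["R"]@[0,y];go([*p,150],1.917)
```

```text
[542.01611245 115.81755194 148.48683069] [-3.14115613e+00 -3.33037799e-04  1.91613841e+00] 10.6 0.5518763539657485
lid 0.79 [246.5, 361.7] [596.2 -65.7  12. ] cal [ -10.2 -244.9]
post_top 0.96 [252.9, 292.6] [561.1  53.6  77. ] cal [  -2.7 -120.7]
jaw 0.74 [256.4, 188.9] [543.8 109.   12. ] cal [ -0.2 -62.7]
turn [-0.0012 -0.0003  0.0018] shift [-0.3257 -0.0032 -0.0091]
```

View pics/w5.png

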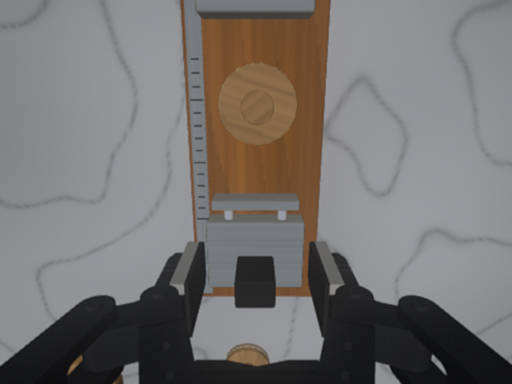

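The lid lies flat between the open jaws, with its disc at (258,104). The fixed jaw's face is at rows 12–18, the sprung jaw's front top edge at row 194, and the post top at (255,270).

Run:
```python
from h import *
d=np.load("cal.npz")
loc=lambda uv,z:((ray("wrist",uv,z)[:2]-d["t"])@d["R"]).round(1)
print("fix top",loc((255,11.5),38),"fix foot",loc((255,18),12))
print("lid far",loc((258,63),26),"near",loc((258,144.5),26),"L",loc((218.5,104),26),"R",loc((297,104),26))
print("jaw front",loc((213,194),35),loc((298,194),35))
print("post front top",loc((237,257),77),loc((274,257),77),"back",loc((236,282),77),loc((275,282),77))
```

```text
fix top [-1.1 68.1] fix foot [-1.2 68.5]
lid far [ 1.  36.7] near [  1.2 -22.5] L [-28.5   7.9] R [30.3  8. ]
jaw front [-34. -60.] [ 32.5 -59.9]
post front top [-13.5 -92.3] [ 12.2 -92.3] back [ -14.5 -112.2] [  13.3 -112.1]
```

Request:
step_arm(moves=[[[0, 0, 0], [-0.15, 0, 0], 0.1], [[0, 0, 0], [-0.33, -0.003, 0.15], 0.1], [[0, 0, 0], [-0.33, -0.003, 0.35], 0.1], [[0, 0, 0], [-0.33, -0.003, 0.48], 0.1], [[0, 0, 0], [-0.33, -0.003, 0.52], 0.1], [[0, 0, 0], [-0.33, -0.003, 0.52], 0.1], [[0, 0, 0], [-0.33, -0.003, 0.52], 0.1]])

```text
clock: 11.55
eef_pos: [564.9, 54.2, 45.6]
tcp_rot: [3.14, 0.0, 1.918]
contact_force: [0.2, -0.1, -0.0]
opening: 0.553
grasp_force: 0.0
```

Request:
step_arm(moves=[[[0, 0, 0], [0, 0, 0], -1], [[0, 0, 0], [0, 0, 0], -1], [[0, 0, 0], [0, 0, 0], -1], [[0, 0, 0], [0, 0, 0], -1]], squeeze=50)

```text
clock: 11.95
eef_pos: [563.1, 53.5, 46.1]
tcp_rot: [-3.14, -0.0, 1.918]
contact_force: [-7.3, -2.2, 9.5]
opening: 0.342
grasp_force: 50.7
```

Run:
```python
from h import *
d=np.load("cal.npz");s=telemetry.sense();f=s["contact_force"]
print(s['eef_pos'],((s['eef_pos'][:2]-d["t"])@d["R"]).round(1),s['tcp_rot'],f[:2]@d["R"],s["opening"]*85)
```

```text
[563.08144113  53.47663291  46.13799159] [  -0.9 -121.5] [-3.13993595e+00 -3.66179952e-05  1.91780074e+00] [-7.64940272  0.44097883] 29.088597988025377
```

Request:
step_arm(moves=[[[0, 0, 0], [0.02, 0, 0], -1], [[0, 0, 0], [0.05, 0, 0], -1], [[0, 0, 0], [0.08, 0, 0], -1], [[0, 0, 0], [0.11, 0, 0], -1], [[0, 0, 0], [0.14, 0, 0], -1], [[0, 0, 0], [0.15, 0, 0], -1], [[0, 0, 0], [0.15, 0, 0], -1]])

```text
clock: 12.65
eef_pos: [553.1, 81.1, 46.1]
tcp_rot: [-3.14, 0.001, 1.918]
contact_force: [-5.7, -7.4, 7.7]
opening: 0.344
grasp_force: 50.5
```

```bash
cat > st.py <<'E'
from h import *
d=np.load("cal.npz");s=telemetry.sense();f=s["contact_force"]
print(s['clock'],((s['eef_pos'][:2]-d["t"])@d["R"]).round(1),s["eef_pos"][2],s['tcp_rot'].round(3),(f[:2]@d["R"]).round(1),f[2],s["opening"]*85)
E
python3 st.py
```

```text
12.65 [ -0.9 -92.1] 46.11039346589231 [-3.140e+00  1.000e-03  1.918e+00] [-7.9 -5. ] 7.716618723518474 29.238579264962464
```

Request:
step_arm(moves=[[[0, 0, 0], [0.02, 0, 0], -1], [[0, 0, 0], [0.04, 0, 0], -1], [[0, 0, 0], [0.06, 0, 0], -1], [[0, 0, 0], [0.08, 0, 0], -1], [[0, 0, 0], [0.1, 0, 0], -1], [[0, 0, 0], [0.12, 0, 0], -1], [[0, 0, 0], [0.14, 0, 0], -1], [[0, 0, 0], [0.15, 0, 0], -1]])

```text
clock: 13.45
eef_pos: [543.2, 109.0, 46.2]
tcp_rot: [-3.14, 0.002, 1.918]
contact_force: [-4.1, -10.6, 8.1]
opening: 0.343
grasp_force: 50.5
```

```bash
python3 st.py
python3 - <<'E'
from h import *
save("wrist","w6.png");save("scene","s6.png")
d=np.load("cal.npz")
for m in imaging.mark_of("wrist","lid")[:1]:
    w=ray("wrist",m["xy"],12);print(m["conf"],m["xy"],((w[:2]-d["t"])@d["R"]).round(1))
E
```

```text
13.45 [ -0.8 -62.5] 46.15032121686574 [-3.140e+00  2.000e-03  1.918e+00] [-7.5 -8.6] 8.136562120255425 29.158726808396445
0.64 [259.3, 67.0] [-0.1 22.6]
```

View pics/w6.png

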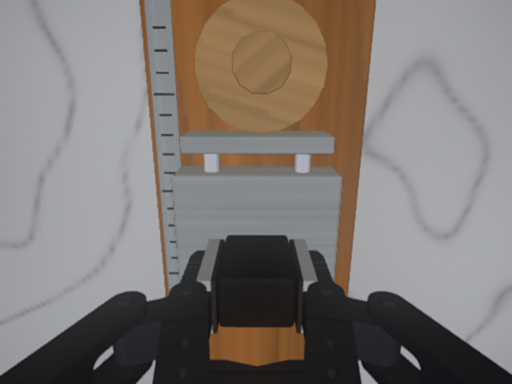

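The wrist view shows the sprung jaw fully out and just touching the lid: jaw top at rows 132–152, block edge at row 167. The jaw's edge position in this carriage-fixed view measures how far the spring is pressed in.

Request:
step_arm(moves=[[[0, 0, 0], [0.015, 0, 0], -1], [[0, 0, 0], [0.03, 0, 0], -1], [[0, 0, 0], [0.045, 0, 0], -1], [[0, 0, 0], [0.05, 0, 0], -1], [[0, 0, 0], [0.05, 0, 0], -1]])

```text
clock: 14.1
eef_pos: [539.7, 118.4, 46.1]
tcp_rot: [-3.14, 0.001, 1.918]
contact_force: [-4.8, -8.3, 8.2]
opening: 0.343
grasp_force: 50.5
```

```bash
cat > gap.py <<'E'
from h import *
import sys
s=telemetry.sense();T0=R.from_euler("xyz",s["tcp_rot"])
def prof(im):
    g=cv2.cvtColor(im,cv2.COLOR_BGR2GRAY).astype(float)
    return g[120:180,225:285].mean(1)
a=prof(cv2.imread("pics/w6.png"));b=prof(save("wrist",sys.argv[1])[:,:,::-1].copy())
for y in range(60): print(120+y,int(a[y]),int(b[y]),end=" | ")
print()
for v in(132,152,167): 
  w=ray("wrist",(257,v),35)-s["eef_pos"]; print(v,T0.inv().apply(w).round(1))
E
python3 st.py;python3 gap.py w7.png
```

```text
14.1 [ -0.8 -52.5] 46.12034392646459 [-3.140e+00  1.000e-03  1.918e+00] [-7.3 -6.2] 8.183747122451015 29.14747888872599
120 120 120 | 121 120 120 | 122 120 120 | 123 120 120 | 124 120 120 | 125 120 119 | 126 119 119 | 127 119 119 | 128 118 118 | 129 117 116 | 130 115 115 | 131 112 112 | 132 109 109 | 133 108 108 | 134 110 110 | 135 112 112 | 136 117 118 | 137 132 133 | 138 136 136 | 139 135 135 | 140 135 135 | 141 135 135 | 142 135 135 | 143 135 135 | 144 135 135 | 145 135 135 | 146 135 135 | 147 136 136 | 148 136 136 | 149 137 136 | 150 137 137 | 151 138 138 | 152 132 132 | 153 113 113 | 154 99 99 | 155 102 102 | 156 104 104 | 157 104 104 | 158 104 104 | 159 104 104 | 160 104 104 | 161 105 104 | 162 104 104 | 163 105 104 | 164 105 104 | 165 105 105 | 166 107 107 | 167 109 109 | 168 111 111 | 169 112 112 | 170 111 112 | 171 111 111 | 172 112 112 | 173 113 113 | 174 115 115 | 175 121 121 | 176 131 131 | 177 139 139 | 178 141 141 | 179 140 140 | 
132 [56.8 -0.3 11. ]
152 [47.8 -0.3 11.1]
167 [40.9 -0.3 11.1]
```

Request:
step_arm(moves=[[[0, 0, 0], [0.007, 0, 0], -1], [[0, 0, 0], [0.014, 0, 0], -1], [[0, 0, 0], [0.02, 0, 0], -1], [[0, 0, 0], [0.02, 0, 0], -1], [[0, 0, 0], [0.02, 0, 0], -1]])

```text
clock: 14.65
eef_pos: [538.4, 122.1, 46.1]
tcp_rot: [-3.14, 0.001, 1.918]
contact_force: [-4.4, -9.0, 8.8]
opening: 0.342
grasp_force: 50.5
```

```bash
sed -i 's/range(60): print/range(28,60): print/' gap.py; python3 st.py;python3 gap.py w8.png
```

```text
14.65 [ -0.8 -48.5] 46.11514658521383 [-3.140e+00  1.000e-03  1.918e+00] [-7.2 -7. ] 8.837588026323427 29.050228133138976
148 136 136 | 149 137 136 | 150 137 137 | 151 138 138 | 152 132 132 | 153 113 113 | 154 99 99 | 155 102 102 | 156 104 104 | 157 104 104 | 158 104 104 | 159 104 104 | 160 104 104 | 161 105 104 | 162 104 104 | 163 105 104 | 164 105 104 | 165 105 105 | 166 107 107 | 167 109 109 | 168 111 111 | 169 112 112 | 170 111 111 | 171 111 111 | 172 112 112 | 173 113 113 | 174 115 115 | 175 121 120 | 176 131 131 | 177 139 139 | 178 141 141 | 179 140 140 | 
132 [56.8 -0.3 11. ]
152 [47.8 -0.3 11.1]
167 [40.8 -0.3 11.1]
```

Request:
step_arm(moves=[[[0, 0, 0], [0.006, 0, 0], -1], [[0, 0, 0], [0.012, 0, 0], -1], [[0, 0, 0], [0.012, 0, 0], -1], [[0, 0, 0], [0.012, 0, 0], -1]])

```text
clock: 15.1
eef_pos: [537.7, 124.2, 46.1]
tcp_rot: [-3.14, 0.002, 1.918]
contact_force: [-4.2, -10.3, 7.4]
opening: 0.344
grasp_force: 50.5
```

```bash
python3 st.py;python3 gap.py w9.png | head -1
```

```text
15.1 [ -0.7 -46.3] 46.1299790291507 [-3.140e+00  2.000e-03  1.918e+00] [-7.5 -8.3] 7.424612074700772 29.197649513498508
148 136 135 | 149 137 135 | 150 137 136 | 151 138 136 | 152 132 137 | 153 113 138 | 154 99 136 | 155 102 123 | 156 104 106 | 157 104 103 | 158 104 104 | 159 104 104 | 160 104 104 | 161 105 104 | 162 104 104 | 163 105 104 | 164 105 104 | 165 105 105 | 166 107 107 | 167 109 109 | 168 111 111 | 169 112 112 | 170 111 111 | 171 111 111 | 172 112 112 | 173 113 113 | 174 115 115 | 175 121 120 | 176 131 131 | 177 139 139 | 178 141 141 | 179 140 140 |
```

The jaw's edge has moved 2.4 px, so it is pressed in about 1.1 mm. It needs about 3.4 mm more.

Request:
step_arm(moves=[[[0, 0, 0], [0.006, 0, 0], -1], [[0, 0, 0], [0.012, 0, 0], -1], [[0, 0, 0], [0.017, 0, 0], -1], [[0, 0, 0], [0.017, 0, 0], -1], [[0, 0, 0], [0.017, 0, 0], -1]])

```text
clock: 15.65
eef_pos: [536.6, 127.2, 46.1]
tcp_rot: [-3.14, 0.002, 1.918]
contact_force: [-2.9, -12.6, 8.0]
opening: 0.341
grasp_force: 50.4
```

```bash
python3 st.py;python3 gap.py w10.png | head -1
```

```text
15.65 [ -0.7 -43.2] 46.148615609130196 [-3.140e+00  2.000e-03  1.918e+00] [ -7.  -10.8] 7.9531669917599075 29.000151473970817
148 136 136 | 149 137 135 | 150 137 135 | 151 138 135 | 152 132 135 | 153 113 135 | 154 99 135 | 155 102 136 | 156 104 136 | 157 104 136 | 158 104 136 | 159 104 137 | 160 104 138 | 161 105 134 | 162 104 115 | 163 105 98 | 164 105 101 | 165 105 105 | 166 107 107 | 167 109 109 | 168 111 110 | 169 112 112 | 170 111 111 | 171 111 111 | 172 112 112 | 173 113 113 | 174 115 115 | 175 121 120 | 176 131 131 | 177 139 139 | 178 141 141 | 179 140 140 |
```

The jaw is pressed in about 4.2 mm, which is close to half-way. I'll release the post and lift clear.

Request:
step_arm(moves=[[[0, 0, 0], [0, 0, 0], -0.2], [[0, 0, 0], [0, 0, 0], 0], [[0, 0, 0], [0, 0, 0], 0.1], [[0, 0, 0], [0, 0, 0], 0.1], [[0, 0, 0], [0, 0, 0], 0.1]])

```text
clock: 16.2
eef_pos: [537.2, 128.9, 44.8]
tcp_rot: [3.141, 0.0, 1.918]
contact_force: [-0.3, -0.7, 0.5]
opening: 0.545
grasp_force: 0.0
```

```bash
python3 st.py;python3 gap.py w11.png | head -1
```

```text
16.2 [  0.4 -41.7] 44.81325557296745 [3.141 0.    1.918] [-0.5 -0.6] 0.5036808235323086 46.346242045903466
148 136 112 | 149 137 116 | 150 137 129 | 151 138 135 | 152 132 136 | 153 113 135 | 154 99 135 | 155 102 135 | 156 104 135 | 157 104 135 | 158 104 135 | 159 104 136 | 160 104 136 | 161 105 136 | 162 104 137 | 163 105 137 | 164 105 138 | 165 105 134 | 166 107 115 | 167 109 99 | 168 111 102 | 169 112 106 | 170 111 108 | 171 111 110 | 172 112 111 | 173 113 112 | 174 115 111 | 175 121 111 | 176 131 112 | 177 139 113 | 178 141 115 | 179 140 121 |
```

Request:
step_arm(moves=[[[0, 0, 0], [0, 0, -0.1], 0.1], [[0, 0, 0], [0, 0, -0.3], 0.1], [[0, 0, 0], [0, 0, -0.5], 0.1], [[0, 0, 0], [0, 0, -0.6], 0.1], [[0, 0, 0], [-0.1, 0, -0.6], 0.1], [[0, 0, 0], [-0.1, 0, -0.6], 0.1], [[0, 0, 0], [-0.1, 0, -0.6], 0.1]])

```text
clock: 16.95
eef_pos: [543.5, 109.9, 164.4]
tcp_rot: [-3.141, -0.0, 1.916]
contact_force: [-0.8, -0.1, 0.5]
opening: 0.553
grasp_force: 0.0
```

```bash
python3 -c "
from h import *
save('wrist','w12.png')"
```

```text
(no output)
```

View pics/w12.png

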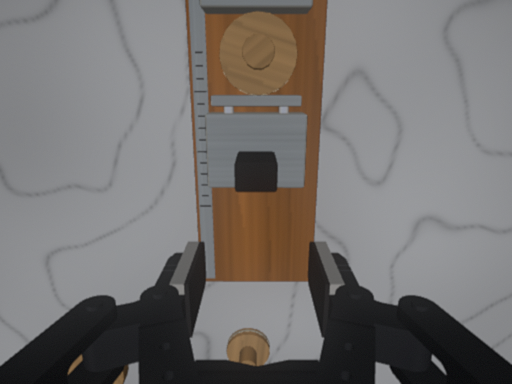

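The lid, centred at (258,52), lies flat and is held between the fixed jaw (row 12) and the sprung jaw (row 97). The jaw is partly pressed in and the arm is clear.

```bash
python3 -c "
from h import *
print(r.sign_off())"
```

```text
the job is handed in; nothing more can be done
None
```

The lid is flat on the bed and held between both jaws, with the sprung jaw pressed in about 4.2 of its 9 mm by camera measurement; the arm is clear and the job is handed in, though no verdict came back.

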